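# Shift a specimen carrier through the L-shaped gate into the gauge seat

## Task

Without gripping or lifting it, push the round specimen carrier with your fingertips along the long leg of the L-shaped slot to the corner, then push it sideways along the short leg until it is fully home at the far end of the slot, between the green bars, and leave it there. Keep its pin down in the slot all the way, and do not disturb the other things standing about.

Things in the scene. Friction and masses are not known exactly. Their poses are not given: they have to be found in the camera images.
- carrier: Loose carrier, 0.45-0.75 kg: brass disc 60 mm diameter, 14 mm high; on it a fixed aluminium cup 48 mm diameter, 24 mm high, black top; under it a steel pin 12 mm diameter, 12 mm long, in the slot. Origin: centre of the disc's underside, which slides on the plate at z 18 mm. Turns freely, yaw means nothing. Plain friction, stays where left. Hard pushes high up tip it: push low on the disc.
- gate: Fixed bare aluminium plate with a black-floored slot, top 18 mm above the table; own frame, mm: x -110 to 100, y -85 to 125, origin at table level. L-slot 15 wide, 15 deep. Centre line: long leg along +x at y -35 from x -67.5 (closed end wall at -75) to the corner at x 50; short leg along +y at x 50 to the seat at y 35. White gauge block 60 x 34, top z 58, at x 50, y 103, clear of the path.
- corner (a point): Where the slot's two centre lines meet, at plate top level (z 18 mm); axes as the plate's. The carrier arrives along +x, leaves along +y. End wall 7.5 mm past it, so the pin stops 1.5 mm past this point. The carrier starts in the long leg, 80 to 110 mm before the corner; a yellow bar marks that end.
- seat (a point): Where the carrier's origin belongs when fully home: end of the short leg, at plate top level, 70 mm from the corner along the plate's +y; axes as the plate's. End wall 7.5 mm past it, so the pin stops 1.5 mm past this point. Two green bars flank the seat.
- weight: Bystander: brass weight with a knob, 34 mm diameter, 40 mm high, standing on the plate beside the long leg, about x -60, y +60 mm in the plate's frame. Origin: centre of its underside.
- spare_tin: Bystander: loose aluminium specimen tin, 55 mm diameter, 35 mm high, on the table beyond the plate's +y edge. Origin: centre of its underside.
- spatula: Bystander: spatula 200 mm long lying on the table off the plate's -y edge. Origin: underside, near its middle; it lies along its x.
- beaker: Bystander: glass beaker, 84 mm diameter, 110 mm high, at the left or right side of the table. Origin: centre of its underside.
- wash_bottle: Bystander: white bottle with red cap, 64 mm diameter, 170 mm high, at a side of the table. Origin: centre of its underside.
- jar: Bystander: amber jar with black cap, 70 mm diameter, 90 mm high, at a side of the table. Origin: centre of its underside.
- timer: Bystander: grey timer box 50 x 70 x 30 mm at a side of the table. Origin: centre of its underside.

How it is judged (in metres and radians):
On the way:
1. the carrier has been pushed along the long leg to the corner (x of carrier in the frame of gate above 0.043 m and y of carrier in the frame of gate below -0.025 m and z of carrier in the frame of gate below 0.024 m).
At the end, for the whole second after the job is handed in: The carrier's origin is within 5 mm (horizontally) of the seat, its pin down in the slot (underside within about 3 mm of the plate's top), upright within 4.5 degrees and at rest (horizontal distance between carrier and seat below 0.005 m and z of carrier in the frame of gate between 0.014 and 0.021 m and angle between carrier's own z axis and vertical below 0.08 rad and linear speed of carrier below 0.01 m/s); the robot touches nothing.
It fails at once if the carrier is lifted or tipped: its underside's centre more than 6 mm above the plate (z of carrier in the frame of gate above 0.024 m).
It fails at once if one of the bystanders (weight, spare tin, spatula, beaker, wash bottle, jar, timer) is moved more than 15 mm or lifted (distance of any of weight, spare_tin, spatula, beaker, wash_bottle, jar, timer from where it was at the start of the episode above 0.015 m).
It also fails if it takes over 45 s, if anything falls off the work surface, if the arm or the gripper's body presses on something with over 40 N, if the wrist force passes 120 N, or if a joint passes its speed limit or range.

## Robot

A 6-joint arm with a two-finger parallel gripper is mounted at the origin on the work surface. World frame = base frame: x ahead of the robot, y to its left, z up, the work surface at z = 0. Lengths are in mm, angles in degrees, forces in N, time in s.
With the tool pointing down it reaches from about 300 to 850 mm from the base axis. Payload 4.2 kg.
Tool frame: the origin (TCP) lies at the very end of the fingers, on their centre line; the grasp point (between the pads) lies 19 mm behind it; z points along the fingers, y is the direction in which the jaws open and shut (so a half turn about z gives the same grasp; the last joint's range is limited). The gripper opens to 91 mm and grips with 3 to 60 N. Pads are 32 mm wide; open, the fingers measure 118 mm over their backs; the gripper's body (76 mm by 178 mm) begins 60 mm behind the grasp point.
Start: joints at [63.197, 18.312, 89.639, -0, 72.044, -1.146], TCP at [248.97, 518.321, 213.976] pointing down, gripper open.
Joint ranges: [-177.97, 177.97], [-48.28, 115.42], [12.27, 149.76], [-77.06, 257.06], [2.81, 150.46], [-146.56, 146.56]. Speed limits (degrees/s): [147.25, 147.25, 180, 180, 180, 180].

## Interface

Orientations are given as [roll, pitch, yaw] about the fixed x, y, z axes, in that order (R = Rz(yaw) Ry(pitch) Rx(roll)).
In Python, from workcell import env gives the robot as it stands. The module is installed in compiled form; this text tells all that it offers.
- The arm moves only by the tool arm_command, never from a script. Its argument "targets" is a list of rows, each a list of 5 numbers: the closure, from 0 (fully open) to 1 (shut), then the shift along the tool's x, y, z each as a share of 50 cm, from -1 to 1, then the turn about the tool's z as a share of pi/4 rad, from -1 to 1. A call has 1 to 8 rows; each row is the pose to reach, as a shift and turn from the pose measured when the call began, along the tool's axes at that moment; what a row does not reach only later rows make up. A row lasts 1/12 s, in which the tool goes at most 41.7 mm and 7.16 degrees, less where a joint would pass 70% of its speed; a pose out of reach is approached as far as the arm can. A call with a number of a shift or a turn outside -1 to 1 is refused whole. A call with a gripper value outside its range is refused whole. The fingers move at their own pace and stop on an object; "squeeze" is the grip in N (left out, the last holds). Time passes only in rows, so rows that repeat a pose let the fingers close. It gives the time, the measured TCP pose, the force and the opening at its end, in the units of the state.
- env.state(): the state, without advancing time (a new reading comes with each control period).
- env.grab_frame(name): name is "side" or "top"; returns the picture (420x560x3 uint8, red, green, blue); there is no depth.
- env.camera_params(name): a dict with "camera_matrix" (3x3 intrinsics, pixels), "R" (3x3) and "t" (3): a world point X has camera coordinates R X + t. Camera axes: x right, y down, z forward; pixel columns grow to the right and rows downward; lengths in mm; the calibration is good to about 2 mm. A picture is of the moment at which its call begins. camera_params takes no time and is no camera call.
- env.job_done(): hands the job in, once; it reports no verdict.
The state is a dict: "time_s": time; "qpos": joint angles; "qvel": joint speeds; "effort": joint torques, N m; "ee_pos": TCP position; "ee_rot": TCP orientation; "force": force on the tool from outside, world axes, zero at the start; "torque": the same for the moment, N m; "gripper_width": finger opening in mm.
Only numpy, scipy, OpenCV 4.12 (cv2) and the standard library are available. Lean on these libraries where they do the work, as an engineer would, in place of code of your own. Each camera call takes 0.05 s, during which the arm holds its last target.

## Working session

There is one attempt and no reset: what is moved stays moved. The work goes in short steps, Python scripts to look and compute and a tool call to move; the robot and the scene stay as the last step left them, time stands still between calls to the robot, and variables do not carry over. Pictures are saved under pics/ and viewed, and the job is handed in when it is done.

Besides the shell and the picture viewer there is one more tool, called after ">>>" as name([rows], argument=value, ...), one row to a line, values as JSON. arm_command: Moves the arm, as the interface text tells. Shift numbers are shares of 50 cm and turn numbers shares of pi/4 rad, none past 1 either way. Its arguments: {"type":"object","properties":{"targets":{"type":"array"},"squeeze":{"type":"number"}},"required":["targets"]}

```bash
mkdir -p pics
python3 - <<'E'
from workcell import env
import cv2,json
for n in("top","side"):
    f=env.grab_frame(n); cv2.imwrite(f"pics/{n}0.png",f[:,:,::-1])
    p=env.camera_params(n); print(n,p)
print(env.state())
E
```

```text
top {'camera_matrix': array([[410.44620202,   0.        , 279.00309932],
       [  0.        , 410.44620202, 210.68454055],
       [  0.        ,   0.        ,   1.        ]]), 'R': array([[ 0.02317078, -0.99942111,  0.02491096],
       [-0.99334174, -0.02582827, -0.11227239],
       [ 0.11285081, -0.02214366, -0.99336517]]), 't': array([ -29.37202277,  529.20981246, 1248.91107463])}
side {'camera_matrix': array([[490.11783769,   0.        , 289.06846864],
       [  0.        , 490.11783769, 220.28575512],
       [  0.        ,   0.        ,   1.        ]]), 'R': array([[ 0.89870262, -0.43834193, -0.01378207],
       [-0.27167798, -0.53178311, -0.80212081],
       [ 0.34427412,  0.72461236, -0.59700273]]), 't': array([-477.24139035,  188.91959997,  973.76691582])}
{'time_s': 0.1, 'qpos': array([ 6.31952804e+01,  1.83479494e+01,  8.96969470e+01,  1.27327153e-03,
        7.20446160e+01, -1.14507619e+00]), 'qvel': array([ 0.06403527,  0.02979052, -0.08148894, -0.02583123, -0.02154501,
       -0.04738898]), 'effort': array([ 1.03212857e-03, -4.13334632e+01, -2.32508236e+01,  7.30281277e-02,
        4.22237534e-02, -5.95751408e-05]), 'ee_pos': array([248.77817357, 517.91368042, 213.22137527]), 'ee_rot': array([-1.79910530e+02, -2.99922005e-03,  1.54339961e+02]), 'force': array([0.07645518, 0.31373617, 0.42416945]), 'torque': array([ 0.07623589, -0.00859313,  0.01571599]), 'gripper_width': 91.63820543725336}
```

View pics/top0.png

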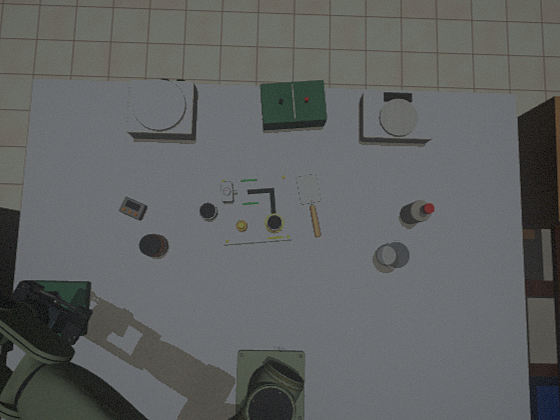

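View pics/side0.png

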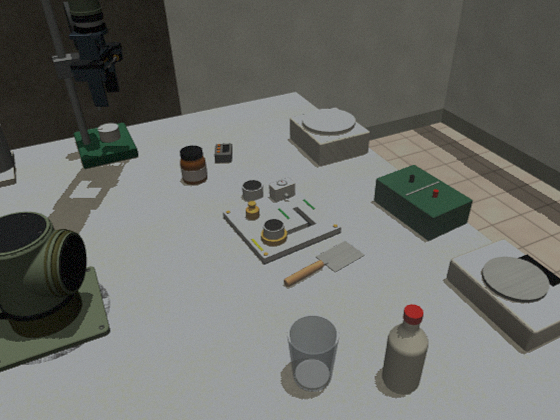

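The top view shows the plate near (258,210), the carrier at (274,222), the slot corner at (272,190), the green bars at (249,181) and (250,203), and the weight at (241,226). I'll zoom in next.

Run:
```python
import cv2
a=cv2.imread("pics/top0.png")[160:260,190:330]; cv2.imwrite("pics/topz.png",cv2.resize(a,(784,560),interpolation=cv2.INTER_CUBIC))
b=cv2.imread("pics/side0.png")[165:295,200:380]; cv2.imwrite("pics/sidez.png",cv2.resize(b,(792,572),interpolation=cv2.INTER_CUBIC))
```

```text
(no output)
```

View pics/topz.png

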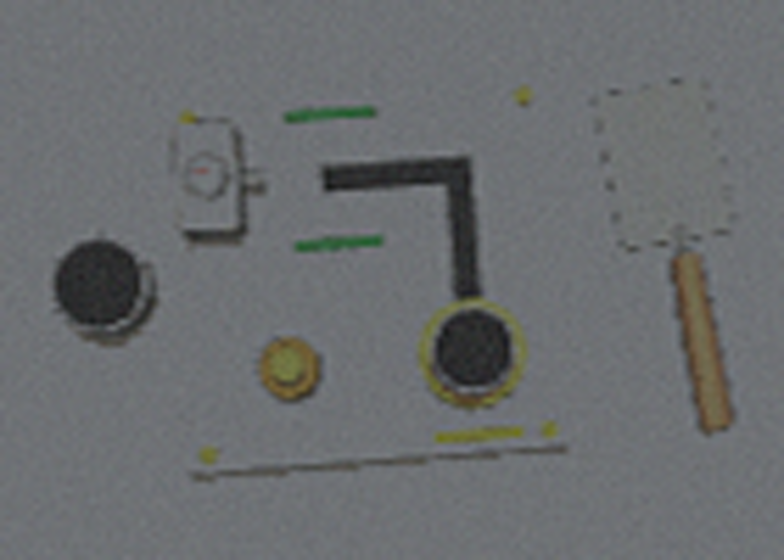

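View pics/sidez.png

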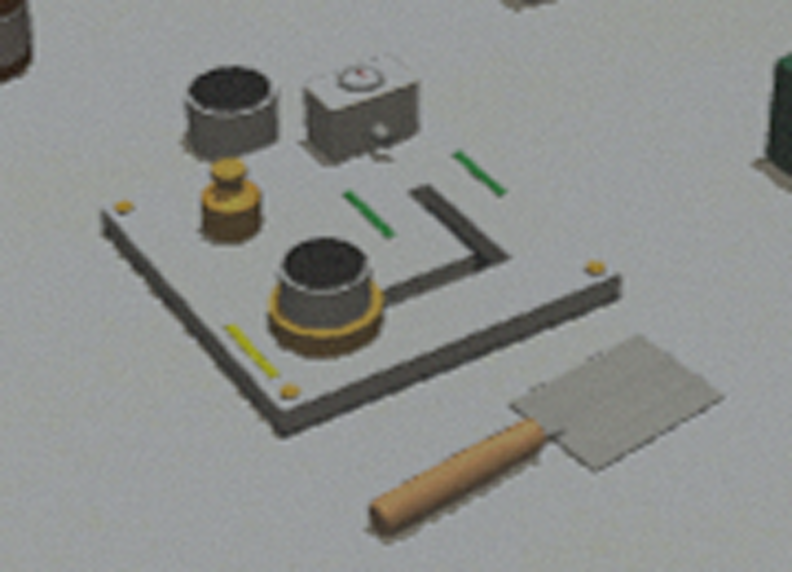

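```bash
cat > h.py <<'E'
import numpy as np,cv2
from workcell import env
def ray(n,u,v,z):
    p=env.camera_params(n);K,R,t=p["camera_matrix"],p["R"],p["t"]
    d=R.T@np.linalg.solve(K,[u,v,1.]);C=-R.T@t
    return (C+d*(z-C[2])/d[2])
def comps(mask,off=(0,0),amin=2,w=None):
    n,l,s,c=cv2.connectedComponentsWithStats(mask.astype(np.uint8)*255,connectivity=8)
    out=[]
    for i in range(1,n):
        if s[i,4]>=amin:
            ys,xs=np.nonzero(l==i); ww=w[ys,xs] if w is not None else np.ones(len(xs))
            out.append((np.average(xs,weights=ww)+off[0],np.average(ys,weights=ww)+off[1],s[i,4],xs,ys))
    return out
E
python3 - <<'E'
from h import *
for n,(x0,y0,x1,y1) in (("top",(190,160,330,260)),("side",(200,165,380,295))):
    im=cv2.imread(f"pics/{n}0.png")
    a=im[y0:y1,x0:x1].astype(int);b,g,r=a[...,0],a[...,1],a[...,2]
    yel=np.minimum(r,g)-b; gr=g-np.maximum(r,b)
    print(n)
    for lab,m,w in (("yel",yel>30,yel),("green",gr>25,gr),("dark",a.max(2)<62,None)):
        for c in comps(m,(x0,y0),4,w): 
            print(lab,np.round(c[:2],1),c[2],np.round(ray(n,c[0],c[1],18)[:2],1), c[3].min()+x0,c[3].max()+x0,c[4].min()+y0,c[4].max()+y0)
E
```

```text
top
yel [283.  176.5] 6 [640.7 -26.7] 282 284 176 177
yel [223.  180.8] 4 [621.8 162.6] 222 224 180 181
yel [275.5 213.5] 4 [522.   -5.9] 274 277 213 214
yel [267.2 223.8] 27 [488.9  19.3] 265 271 214 231
yel [281.7 219.1] 9 [504.9 -25.7] 279 283 215 223
yel [241.  225.2] 67 [482.4 101.1] 237 246 221 230
yel [279.1 229. ] 15 [473.5 -18.2] 274 282 225 232
yel [287.6 236.3] 5 [451.3 -45.4] 287 288 235 237
yel [274.9 237.2] 29 [447.6  -5.7] 268 282 236 238
yel [226.6 240.8] 5 [432.6 144.1] 226 227 240 242
green [248.7 179.9] 21 [626.6  81.5] 241 255 179 181
green [250.3 203. ] 22 [553.2  74.3] 243 257 202 204
dark [265.7 195.8] 180 [577.4  26.5] 248 275 188 212
dark [224.9 201.6] 7 [555.6 154.3] 223 227 201 202
dark [231.  201.2] 8 [557.1 135. ] 229 233 200 202
dark [207.1 210.2] 177 [526.7 208.7] 200 214 203 217
dark [214.5 216.1] 10 [508.9 184.8] 211 217 213 219
dark [274.  221.9] 139 [495.3  -1.8] 268 280 216 228
side
yel [251.5 202.9] 32 [500.7 155.7] 248 255 201 205
yel [252.2 209.8] 64 [490.6 126.5] 246 258 206 213
yel [227.6 211.5] 8 [433.2 148.1] 226 229 211 212
yel [334.8 225.2
[... 267 characters left out ...]
5  85.9] 303 314 199 208
green [283.3 213.2] 30 [553.6  78.2] 278 288 208 218
dark [201.6 165.8] 12 [444.9 393.6] 200 204 165 167
dark [203.2 179.2] 21 [426.4 321.8] 200 206 175 182
dark [251.8 184.7] 126 [534.5 234.8] 243 260 180 189
dark [377.2 192.3] 105 [812.1  50.8] 374 379 180 204
dark [251.5 207. ] 4 [493.8 138.7] 250 253 207 207
dark [304.8 218.4] 37 [590.9  35. ] 297 311 211 225
dark [228.4 221.7] 22 [420.3 107. ] 224 233 217 227
dark [273.2 224.2] 147 [512.6  48.4] 265 282 219 229
dark [237.2 232.3] 9 [424.2  58.2] 235 240 229 235
dark [249.3 245.9] 22 [430.5  -1. ] 242 258 237 256
dark [311.5 243.5] 4 [560.1 -57.3] 310 313 243 244
dark [264.5 262.2] 6 [439.  -67.4] 262 267 261 263
```

```bash
cat >> h.py <<'E'
a_=np.deg2rad(5.6);U=np.array([np.cos(a_),np.sin(a_)]);V=np.array([-U[1],U[0]]);O=np.array([544.,41.])
def g2w(x,y): return O+x*U+y*V
def w2g(p): d=np.array(p[:2])-O; return np.round([d@U,d@V],1)
def go(p,z,yaw=None):
    from scipy.spatial.transform import Rotation as Rr
    s=env.state();R=Rr.from_euler('xyz',s["ee_rot"],degrees=True).as_matrix()
    d=np.array([p[0],p[1],z])-s["ee_pos"]; loc=R.T@d/500
    print("t",s["time_s"],"pos",s["ee_pos"].round(1),"gate",w2g(s["ee_pos"]),"rot",s["ee_rot"].round(2),"F",s["force"].round(1),"w",round(s["gripper_width"],1))
    print("shift",loc.round(4), "turn", None if yaw is None else ((-(yaw-s["ee_rot"][2])+180)%360-180)/45)
E
python3 - <<'E'
from h import *
for n,c in(("top",(274,221.9)),("side",(273.2,224.2))):
    q=ray(n,*c,56)[:2];print(n,q.round(1),w2g(q))
print("corner",g2w(50,-35),"seat",g2w(50,35))
go(g2w(-97,-35),120,95.6)
E
```

```text
top [492.1  -1.4] [-55.8 -37.1]
side [492.9   2.3] [-54.6 -33.6]
corner [597.17677149  11.04618599] seat [590.34596851  80.71210399]
t 0.1 pos [248.8 517.9 213.2] gate [-247.3  503.4] rot [-179.91   -0.    154.34] F [0.1 0.3 0.4] w 91.6
shift [-0.8157 -0.7643  0.1876] turn 1.305332461357843
```

>>> arm_command([
  [1,-0.4,-0.38,0,0.5],
  [1,-0.4,-0.38,0,0.5],
  [1,-0.4,-0.38,0,0.5],
  [1,-0.4,-0.38,0,0.5],
  [1,-0.4,-0.38,0,0.5],
  [1,-0.4,-0.38,0,0.5],
  [1,-0.4,-0.38,0,0.5],
  [1,-0.4,-0.38,0,0.5],
], squeeze=20)

```text
time_s: 0.77
ee_pos: [347.4, 255.9, 213.3]
ee_rot: [-179.8, 0.1, 131.6]
force: [-0.9, 1.1, 0.5]
gripper_width: 40.9
```

```bash
python3 -c "
from h import *
go(g2w(-115,-35),120,95.6)"
```

```text
t 0.7667 pos [347.4 255.9 213.3] gate [-174.7  233.1] rot [-1.7982e+02  1.4000e-01  1.3158e+02] F [-0.9  1.1  0.5] w 40.9
shift [-0.5036 -0.2177  0.1885] turn 0.7995243988263553
```

>>> arm_command([
  [1,-0.5036,-0.2177,0,0.8],
  [1,-0.5036,-0.2177,0,0.8],
  [1,-0.5036,-0.2177,0,0.8],
  [1,-0.5036,-0.2177,0.05,0.8],
  [1,-0.5036,-0.2177,0.15,0.8],
  [1,-0.5036,-0.2177,0.18,0.8],
  [1,-0.5036,-0.2177,0.18,0.8],
  [1,-0.5036,-0.2177,0.18,0.8],
])

```text
time_s: 1.43
ee_pos: [432.1, -7.6, 121.2]
ee_rot: [-179.7, 0.2, 95.4]
force: [-0.1, 0.6, -1.0]
gripper_width: 0.7
```

```bash
python3 -c "
from h import *
go(g2w(-115,-35),60,95.6)"
```

```text
t 1.4333 pos [432.1  -7.6 121.2] gate [-116.1  -37.4] rot [-179.67    0.23   95.44] F [-0.1  0.6 -1. ] w 0.7
shift [0.0054 0.003  0.1224] turn -0.003638576333814096
```

>>> arm_command([
  [1,0.004,0,0.06,0],
  [1,0.004,0,0.12,0],
  [1,0.004,0,0.17,0],
  [1,0.004,0,0.19,0],
  [1,0.004,0,0.194,0],
  [1,0.004,0,0.194,0],
])

```text
time_s: 1.93
ee_pos: [431.1, -5.6, 23.6]
ee_rot: [-179.6, 0.2, 95.5]
force: [-0.2, 0.3, -0.2]
gripper_width: 0.9
```

Run:
```python
from h import *
import cv2
go(g2w(6,-35),24,95.6)
im=env.grab_frame("side")[:,:,::-1];cv2.imwrite("pics/s1.png",cv2.resize(im[120:320,160:420],(780,600)))
```

```text
t 1.9333 pos [431.1  -5.6  23.6] gate [-116.9  -35.3] rot [-179.57    0.21   95.45] F [-0.2  0.3 -0.2] w 0.9
shift [ 0.0013  0.2457 -0.0027] turn -0.003243086368039864
```

View pics/s1.png

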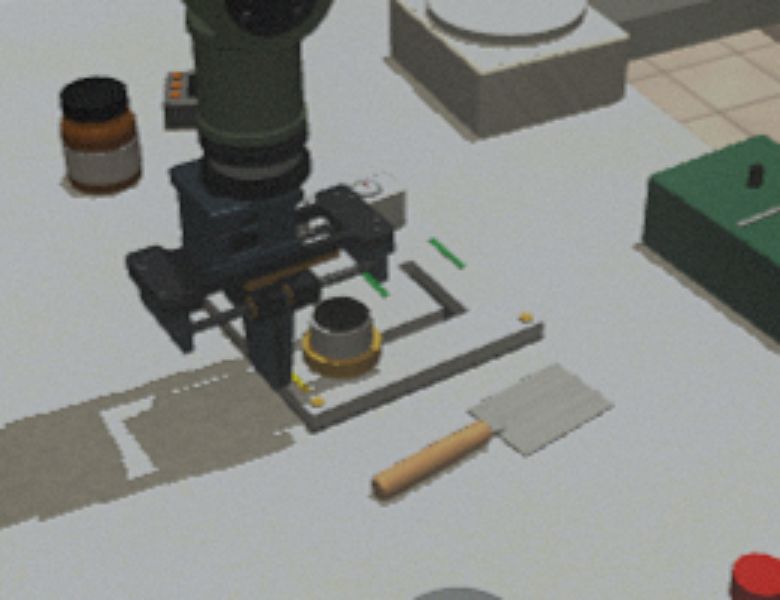

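The side view shows the closed fingertips at (270,370), behind the carrier at (342,340) and low over the plate. Next is the push along the long leg.

>>> arm_command([
  [1,0.001,0.012,0,0],
  [1,0.001,0.024,0,0],
  [1,0.001,0.034,0,0],
  [1,0.001,0.042,0,0],
  [1,0.001,0.05,0,0],
  [1,0.001,0.06,0,0],
  [1,0.001,0.07,0,0],
  [1,0.001,0.08,0,0],
])

```text
time_s: 2.65
ee_pos: [466.8, -1.4, 24.0]
ee_rot: [-179.1, 0.2, 95.5]
force: [-9.3, -0.8, 9.2]
gripper_width: 0.3
```

```bash
cat > look.py <<'E'
import sys
from h import *
k=sys.argv[1]
go(g2w(float(sys.argv[2]),float(sys.argv[3])),24,95.6)
im=env.grab_frame("side")[:,:,::-1];cv2.imwrite(f"pics/s{k}.png",cv2.resize(im[140:290,190:380],(760,600)))
E
python3 look.py 2 6 -35
```

```text
t 2.65 pos [466.8  -1.4  24. ] gate [-81.  -34.7] rot [-179.07    0.18   95.47] F [-9.3 -0.8  9.2] w 0.3
shift [-0.0002  0.1739 -0.0028] turn -0.002906289563212441
```

View pics/s2.png

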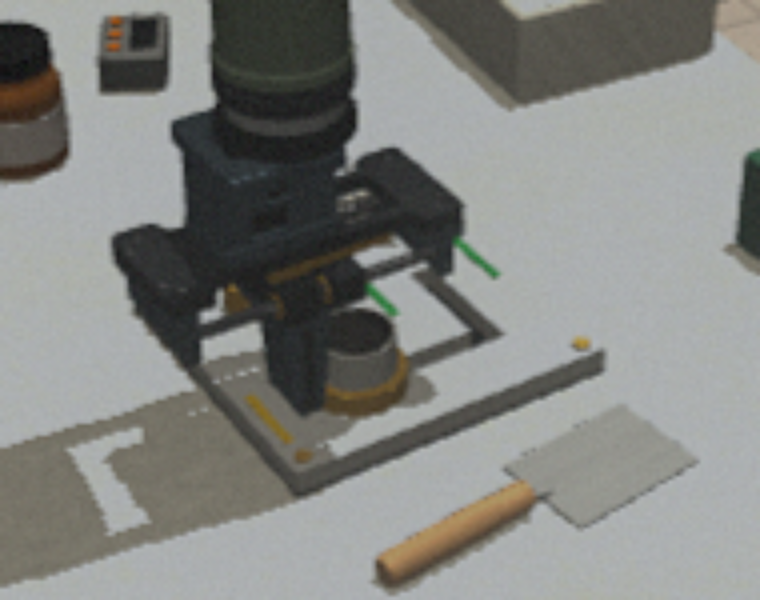

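The fingertips have the carrier at (365,370), moving upright in the slot, with about 9 N of push.

>>> arm_command([
  [1,0,0.018,0,0],
  [1,0,0.034,0,0],
  [1,0,0.05,0,0],
  [1,0,0.066,0,0],
  [1,0,0.082,0,0],
  [1,0,0.098,0,0],
  [1,0,0.112,0,0],
  [1,0,0.124,0,0],
])

```text
time_s: 3.37
ee_pos: [526.2, 4.4, 23.6]
ee_rot: [-178.7, 0.2, 95.5]
force: [-9.7, -2.0, 11.4]
gripper_width: 0.7
```

```bash
python3 look.py 3 6 -35
```

```text
t 3.3667 pos [526.2   4.4  23.6] gate [-21.3 -34.7] rot [-1.7868e+02  1.6000e-01  9.5480e+01] F [-9.7 -2.  11.4] w 0.7
shift [-0.0005  0.0545 -0.0022] turn -0.0027762959767326516
```

View pics/s3.png

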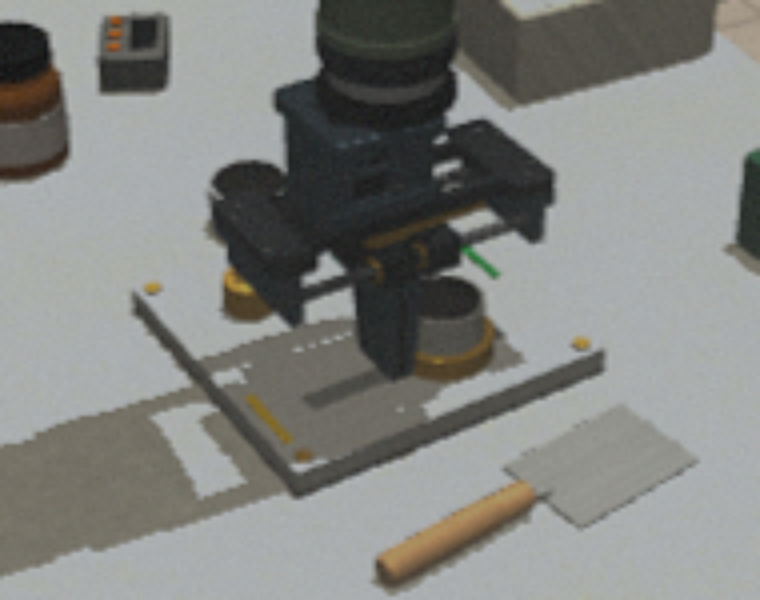

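>>> arm_command([
  [1,0,0.012,0,0],
  [1,0,0.022,-0.001,0],
  [1,0,0.032,-0.001,0],
  [1,0,0.042,-0.002,0],
  [1,0,0.05,-0.002,0],
])

```text
time_s: 3.83
ee_pos: [551.9, 6.9, 23.7]
ee_rot: [-178.7, 0.1, 95.5]
force: [-3.7, -0.0, -0.2]
gripper_width: 0.8
```

```bash
python3 look.py 4 6 -35
```

```text
t 3.8333 pos [551.9   6.9  23.7] gate [  4.5 -34.7] rot [-1.7867e+02  1.5000e-01  9.5460e+01] F [-3.7 -0.  -0.2] w 0.8
shift [-0.0007  0.0029 -0.0006] turn -0.0030053537743899342
```

View pics/s4.png

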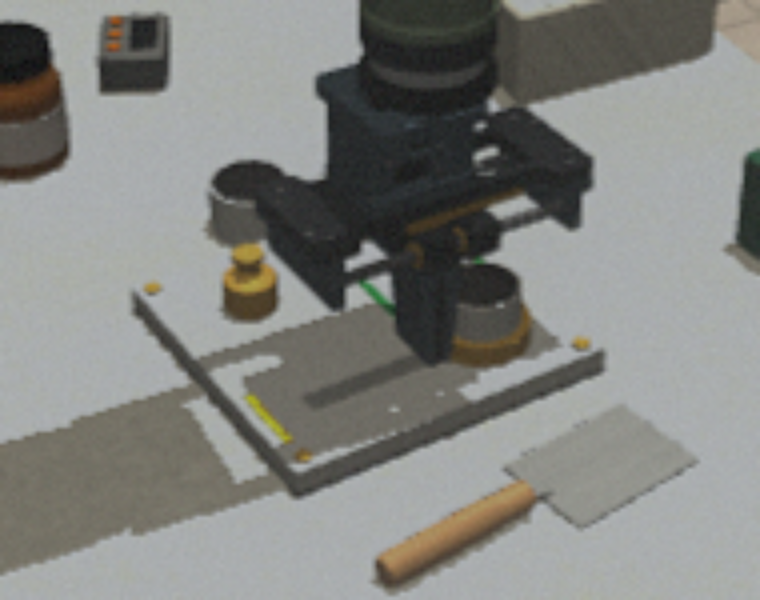

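>>> arm_command([
  [1,0,0.003,0,0],
  [1,0,0.006,0,0],
  [1,0,0.008,0,0],
  [1,0,0.008,0,0],
])

```text
time_s: 4.22
ee_pos: [555.7, 7.4, 23.7]
ee_rot: [-178.6, 0.1, 95.5]
force: [-5.4, 0.1, 2.6]
gripper_width: 0.4
```

```bash
python3 -c "
from h import *
go(g2w(6,-35),24,95.6)"
```

```text
t 4.2167 pos [555.7   7.4  23.7] gate [  8.3 -34.6] rot [-1.7859e+02  1.4000e-01  9.5460e+01] F [-5.4  0.1  2.6] w 0.4
shift [-0.0008 -0.0047 -0.0006] turn -0.0030268871050812625
```

Still free, with no wall force yet, so I keep creeping.

>>> arm_command([
  [1,0,0.003,0,0],
  [1,0,0.005,0,0],
  [1,0,0.005,0,0],
])

```text
time_s: 4.47
ee_pos: [556.2, 7.5, 23.6]
ee_rot: [-178.3, 0.1, 95.5]
force: [-7.4, -0.0, 4.3]
gripper_width: 0.7
```

>>> arm_command([
  [1,0,0.004,0,0],
  [1,0,0.008,0,0],
  [1,0,0.01,0,0],
  [1,0,0.01,0,0],
])

```text
time_s: 4.8
ee_pos: [559.0, 7.9, 23.6]
ee_rot: [-178.1, 0.1, 95.5]
force: [-7.2, -0.2, 5.5]
gripper_width: 0.5
```

```bash
python3 look.py 5 6 -35
```

```text
t 4.8 pos [559.    7.9  23.6] gate [ 11.7 -34.4] rot [-1.7807e+02  1.1000e-01  9.5470e+01] F [-7.2 -0.2  5.5] w 0.5
shift [-0.0012 -0.0115 -0.0003] turn -0.002927958151590499
```

View pics/s5.png

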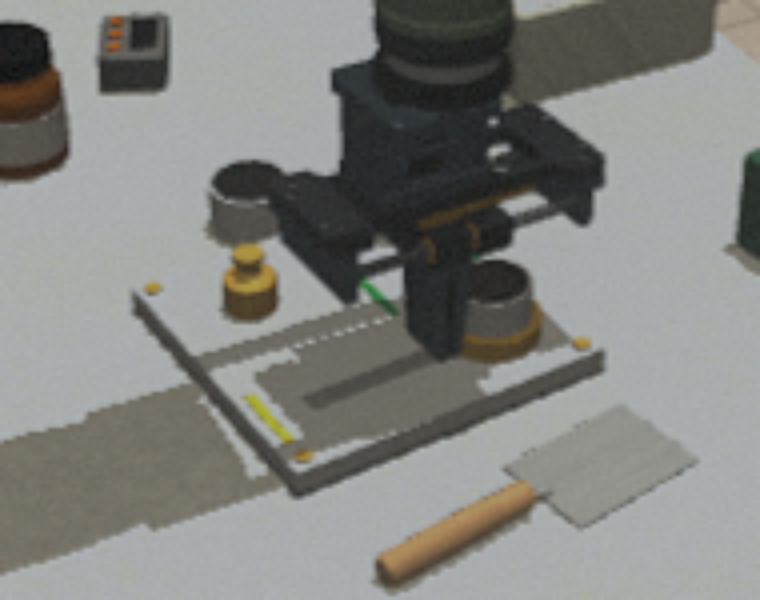

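```bash
cat >> h.py <<'E'
def carrier(zz=56):
    for n,c in(("side",None),("top",None)):
        im=env.grab_frame(n)
        print(n,end=" ")
        best=None
        a=im.astype(int); m=a.max(2)<62
        ce=[]
        for c in comps(m,(0,0),40):
            q=w2g(ray(n,c[0],c[1],zz)[:2]); 
            if -80<q[0]<80 and -60<q[1]<80: print(np.round(c[:2],1),c[2],q,end="; ")
        print()
E
python3 -c "
from h import *
print(w2g(ray('side',314.75,210.75,56)))
carrier()"
```

```text
[ 54. -41.]
side 
top [272.2 193.4] 537 [ 32.1 -38. ];
```

>>> arm_command([
  [1,0,0.004,0,0],
  [1,0,0.008,0,0],
  [1,0,0.01,0,0],
  [1,0,0.01,0,0],
])

```text
time_s: 5.28
ee_pos: [559.3, 8.0, 23.6]
ee_rot: [-177.5, 0.1, 95.5]
force: [-11.4, -0.5, 9.7]
gripper_width: 0.4
```

>>> arm_command([
  [1,0,0.006,0,0],
  [1,0,0.012,0,0],
  [1,0,0.014,0,0],
  [1,0,0.014,0,0],
])

```text
time_s: 5.62
ee_pos: [559.3, 8.0, 23.7]
ee_rot: [-176.6, 0.1, 95.5]
force: [-15.9, -2.0, 13.4]
gripper_width: 0.2
```

The position stays put while the force climbs to 16 N, so the pin is against the corner's end wall. Backing off and lifting.

>>> arm_command([
  [1,0,-0.03,0,0],
  [1,0,-0.05,0,0],
  [1,0,-0.05,-0.02,0],
  [1,0,-0.05,-0.08,0],
  [1,0,-0.05,-0.14,0],
  [1,0,-0.05,-0.16,0],
  [1,0,-0.05,-0.16,0],
])

```text
time_s: 6.2
ee_pos: [542.9, 6.3, 108.6]
ee_rot: [-177.2, 0.1, 95.5]
force: [-0.2, 0.6, -0.5]
gripper_width: 0.4
```

Run:
```python
from h import *
go(g2w(51,-110),100,95.6)
im=env.grab_frame("side")[:,:,::-1];cv2.imwrite("pics/s6.png",cv2.resize(im[140:290,190:380],(760,600)))
im=env.grab_frame("top")[:,:,::-1];cv2.imwrite("pics/t6.png",cv2.resize(im[150:270,190:350],(800,600)))
```

```text
t 6.2 pos [542.9   6.3 108.6] gate [ -4.5 -34.5] rot [-1.7716e+02  1.3000e-01  9.5510e+01] F [-0.2  0.6 -0.5] w 0.4
shift [-0.1509  0.1119  0.0121] turn -0.002103767081609299
```

View pics/s6.png

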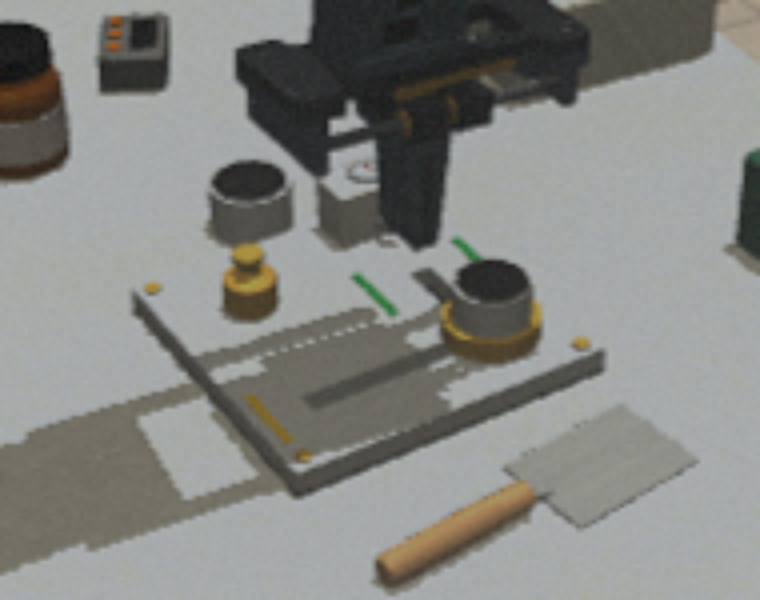

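View pics/t6.png

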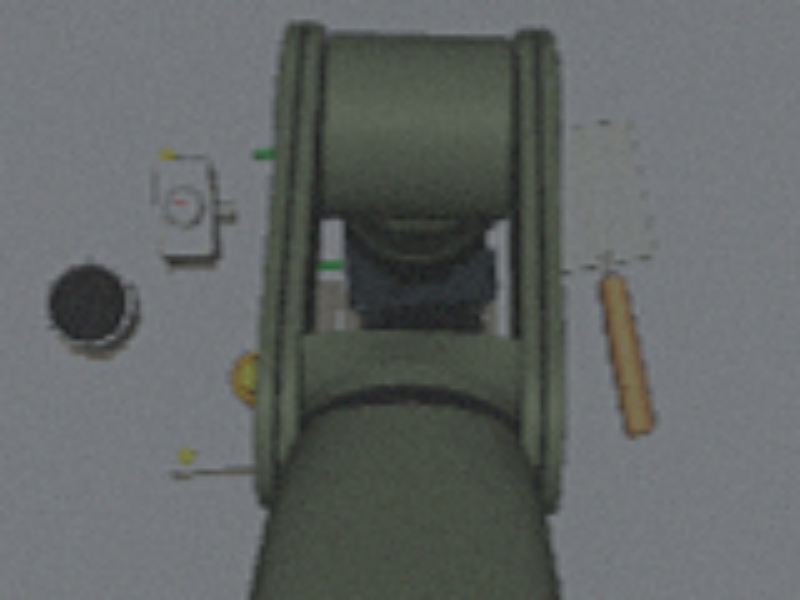

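Run:
```python
from h import *
im=env.grab_frame("side").astype(int)
x0,y0=300,200;a=im[y0:232,x0:330]
for c in comps(a.max(2)<62,(x0,y0),20): print(np.round(c[:2],1),c[2],w2g(ray("side",c[0],c[1],56)))
go(g2w(51,-97),90,95.6)
```

```text
[312.6 209.6] 138 [ 52.4 -34.4]
t 6.35 pos [538.7   6.2 104. ] gate [ -8.6 -34.1] rot [-1.7653e+02  7.0000e-02  9.5510e+01] F [-0.6  0.5 -0.8] w 0.3
shift [-0.1255  0.121   0.021 ] turn -0.0020832069877845544
```

The side view puts the carrier at gate (52,-34), which is the corner, upright in the slot. Going round to its -y side.

>>> arm_command([
  [1,-0.04,0.02,0,0],
  [1,-0.08,0.06,0,0],
  [1,-0.12,0.1,0,0],
  [1,-0.1255,0.12,0,0],
  [1,-0.1255,0.12,0,0],
  [1,-0.1255,0.12,0,0],
  [1,-0.1255,0.12,0,0],
])

```text
time_s: 6.93
ee_pos: [602.8, -50.0, 99.2]
ee_rot: [-176.3, 0.0, 95.5]
force: [-0.2, -0.3, 0.3]
gripper_width: 0.4
```

```bash
python3 -c "
from h import *
go(g2w(51,-97),24,95.6)"
```

```text
t 6.9333 pos [602.8 -50.   99.2] gate [ 49.6 -96.3] rot [-1.7634e+02  2.0000e-02  9.5530e+01] F [-0.2 -0.3  0.3] w 0.4
shift [-0.0014  0.0123  0.1499] turn -0.0016612231894852256
```

>>> arm_command([
  [1,-0.002,0.006,0.05,0],
  [1,-0.002,0.01,0.1,0],
  [1,-0.002,0.012,0.135,0],
  [1,-0.002,0.012,0.148,0],
  [1,-0.002,0.012,0.149,0],
  [1,-0.002,0.012,0.149,0],
])

```text
time_s: 7.43
ee_pos: [603.9, -50.5, 24.9]
ee_rot: [-176.3, 0.0, 95.6]
force: [-0.0, -1.5, -0.8]
gripper_width: 0.4
```

```bash
python3 look.py 7 51 -11
```

```text
t 7.4333 pos [603.9 -50.5  24.9] gate [ 50.7 -96.9] rot [-1.7634e+02  2.0000e-02  9.5560e+01] F [-0.  -1.5 -0.8] w 0.4
shift [0.1718 0.0006 0.0016] turn -0.0009795464244133553
```

View pics/s7.png

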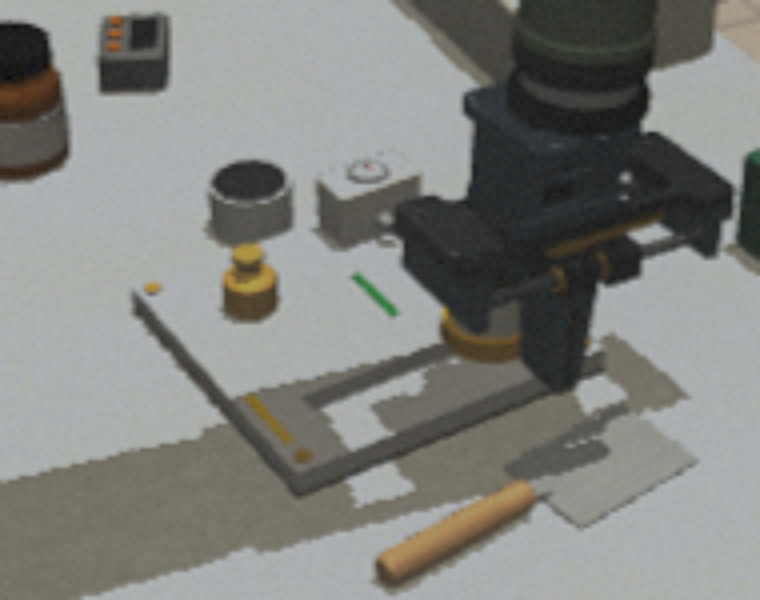

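The fingertips stand at (555,380), just outside the carrier on its -y side, over the plate edge and clear of the spatula. Pushing +y.

>>> arm_command([
  [1,0.012,0,0.001,0],
  [1,0.024,0,0.001,0],
  [1,0.034,0,0.001,0],
  [1,0.046,0,0.001,0],
  [1,0.06,0,0.001,0],
  [1,0.074,0,0.001,0],
  [1,0.088,0,0.001,0],
  [1,0.1,0,0.001,0],
])

```text
time_s: 8.15
ee_pos: [600.4, -1.9, 26.3]
ee_rot: [-176.5, 0.2, 95.6]
force: [-0.5, -6.3, 3.7]
gripper_width: 0.3
```

```bash
python3 look.py 8 51 -11
```

```text
t 8.15 pos [600.4  -1.9  26.3] gate [ 51.9 -48.2] rot [-176.54    0.23   95.65] F [-0.5 -6.3  3.7] w 0.3
shift [ 0.0743 -0.0015  0.0044] turn 0.0010843480039082149
```

View pics/s8.png

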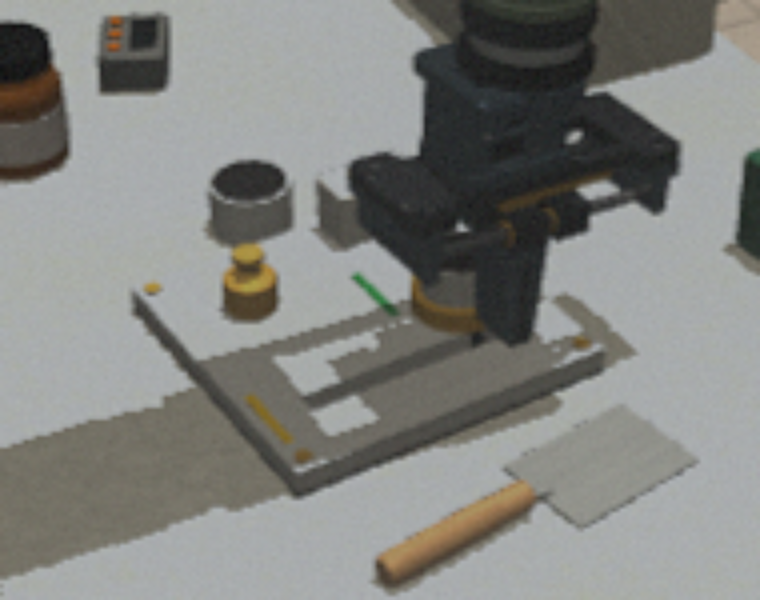

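The carrier is moving along the short leg (disc near (445,300)) and the push force is 6 N. Continuing, with the tip brought slightly lower.

>>> arm_command([
  [1,0.012,0,0.002,0],
  [1,0.024,-0.001,0.004,0],
  [1,0.036,-0.001,0.004,0],
  [1,0.046,-0.001,0.004,0],
  [1,0.056,-0.001,0.004,0],
  [1,0.064,-0.001,0.004,0],
])

```text
time_s: 8.7
ee_pos: [597.5, 29.9, 25.7]
ee_rot: [-176.7, 0.4, 95.8]
force: [-0.8, -8.1, 5.6]
gripper_width: 0.2
```

```bash
python3 look.py 9 51 -11
```

```text
t 8.7 pos [597.5  29.9  25.7] gate [ 52.1 -16.3] rot [-176.68    0.35   95.76] F [-0.8 -8.1  5.6] w 0.2
shift [ 0.0106 -0.002   0.0035] turn 0.003484179447746606
```

View pics/s9.png

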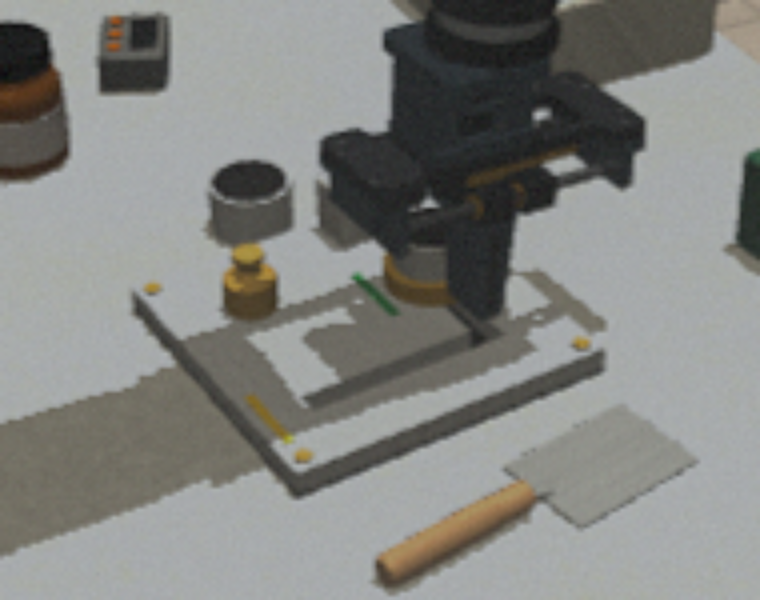

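The carrier is nearly home, at about (425,270) beside the near green bar. I'll creep to the wall.

>>> arm_command([
  [1,0.004,0,0.002,0],
  [1,0.008,0,0.003,0],
  [1,0.012,0,0.003,0],
  [1,0.014,0,0.003,0],
  [1,0.014,0,0.003,0],
])

```text
time_s: 9.17
ee_pos: [597.3, 35.5, 25.6]
ee_rot: [-176.8, 0.6, 95.9]
force: [0.0, -9.3, 5.1]
gripper_width: 0.5
```

```bash
python3 -c "
from h import *
go(g2w(51,-11),24,95.6)"
```

```text
t 9.1667 pos [597.3  35.5  25.6] gate [ 52.5 -10.7] rot [-176.78    0.56   95.89] F [ 0.  -9.3  5.1] w 0.5
shift [-0.0006 -0.0029  0.0035] turn 0.006394404086634293
```

>>> arm_command([
  [1,0.005,0,0.001,0],
  [1,0.01,0,0.002,0],
  [1,0.012,0,0.002,0],
  [1,0.012,0,0.002,0],
])

```text
time_s: 9.5
ee_pos: [597.4, 36.1, 25.9]
ee_rot: [-176.8, 1.1, 96.2]
force: [0.6, -19.7, 4.2]
gripper_width: 0.2
```

```bash
python3 look.py 10 51 -11
```

```text
t 9.5 pos [597.4  36.1  25.9] gate [ 52.7 -10.1] rot [-176.82    1.13   96.16] F [  0.6 -19.7   4.2] w 0.2
shift [-0.0016 -0.0031  0.004 ] turn 0.012500528449543758
```

View pics/s10.png

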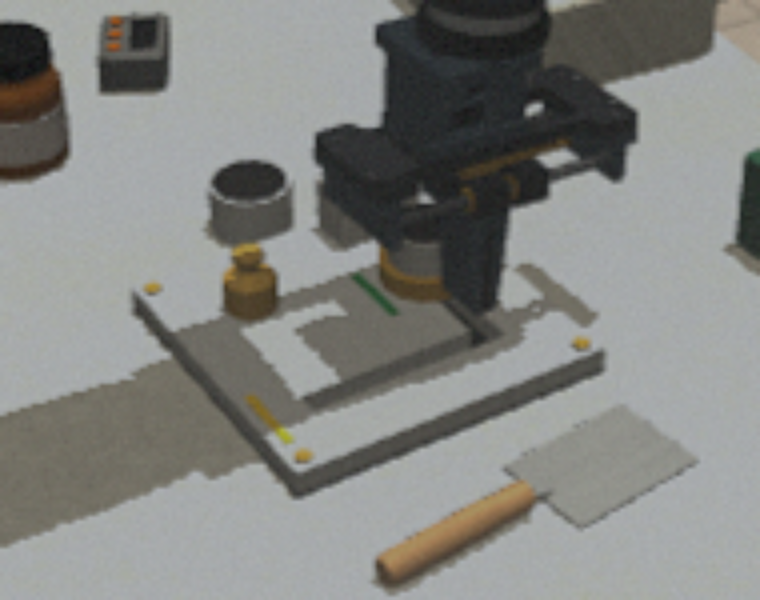

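The push force rises to 20 N with almost no travel, at the predicted wall position, so the carrier is home. Backing off and lifting.

>>> arm_command([
  [1,-0.02,0,0,0],
  [1,-0.05,0,0,0],
  [1,-0.07,0,0,0],
  [1,-0.08,0,-0.04,0],
  [1,-0.08,0,-0.1,0],
  [1,-0.08,0,-0.18,0],
  [1,-0.08,0,-0.26,0],
  [1,-0.08,0,-0.34,0],
])

```text
time_s: 10.22
ee_pos: [610.3, 0.6, 197.9]
ee_rot: [-176.8, 1.1, 96.1]
force: [1.1, -0.1, -1.0]
gripper_width: 0.2
```

Run:
```python
from h import *
go([450,-150],230)
```

```text
t 10.2167 pos [6.103e+02 6.000e-01 1.979e+02] gate [ 62.  -46.7] rot [-176.79    1.05   96.12] F [ 1.1 -0.1 -1. ] w 0.2
shift [-0.2663 -0.3537 -0.0395] turn None
```

>>> arm_command([
  [1,-0.1,-0.1,-0.05,0],
  [1,-0.2,-0.2,-0.1,0],
  [1,-0.27,-0.3,-0.1,0],
  [1,-0.34,-0.36,-0.1,0],
  [1,-0.36,-0.38,-0.1,0],
  [1,-0.36,-0.38,-0.1,0],
  [1,-0.36,-0.38,-0.1,0],
  [1,-0.36,-0.38,-0.1,0],
])

```text
time_s: 10.88
ee_pos: [441.3, -199.7, 262.9]
ee_rot: [-176.8, 1.1, 95.9]
force: [-0.3, -0.2, 0.3]
gripper_width: 0.4
```

Run:
```python
from h import *
go([450,-150],230)
ft=env.grab_frame("top");fs=env.grab_frame("side")
cv2.imwrite("pics/t11.png",ft[:,:,::-1]);cv2.imwrite("pics/s11.png",fs[:,:,::-1])
cv2.imwrite("pics/s11z.png",cv2.resize(fs[140:290,190:380,::-1],(760,600)))
for n,f in(("top",ft),("side",fs)):
    for c in comps(f.astype(int).max(2)<62,(0,0),40):
        q=w2g(ray(n,c[0],c[1],56))
        if -90<q[0]<110 and -80<q[1]<100: print(n,np.round(c[:2],1),c[2],q)
    a=f.astype(int);g=a[...,1]-np.maximum(a[...,0],a[...,2])
    for c in comps(g>25,(0,0),10,g):
        q=w2g(ray(n,c[0],c[1],18))
        if -10<q[0]<110 and -80<q[1]<100: print(" green",n,c[2],q)
```

```text
t 10.8833 pos [ 441.3 -199.7  262.9] gate [-125.7 -229.6] rot [-176.84    1.12   95.85] F [-0.3 -0.2  0.3] w 0.4
shift [0.0984 0.0309 0.0623] turn None
top [248. 189.] 136 [50.8 35. ]
top [270.8 204. ] 188 [ -0.3 -31.3]
 green top 25 [86.  31.6]
 green top 24 [12.3 32.8]
 green side 13 [87.7 23.9]
 green side 31 [13.2 35.7]
```

View pics/s11.png

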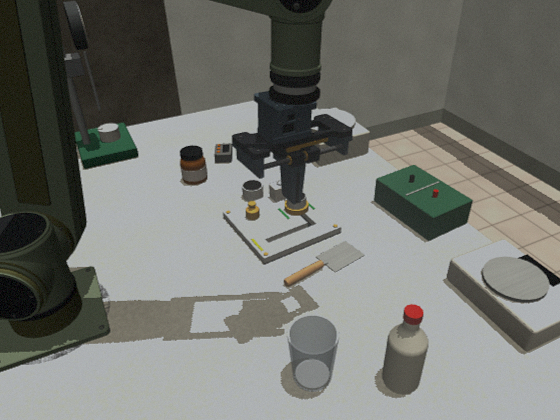

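View pics/t11.png

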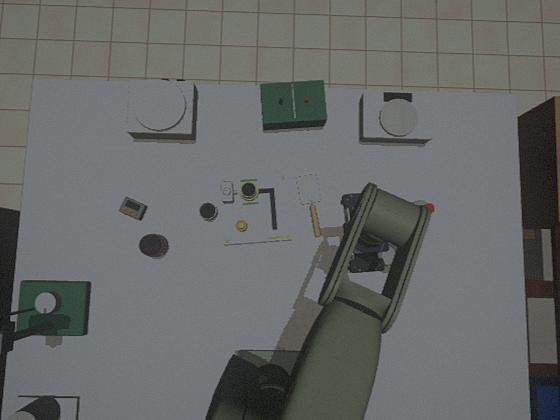

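The top view shows the carrier at (248,189) between the green bars, its centre at gate (50.8, 35.0) against the seat at (50, 35). The weight, tin, spatula and other things are where they were. I'll let the arm settle and hand in.

>>> arm_command([
  [1,0,0,0,0],
  [1,0,0,0,0],
  [1,0,0,0,0],
])

```text
time_s: 11.23
ee_pos: [444.1, -196.5, 261.5]
ee_rot: [-176.8, 1.0, 96.1]
force: [-0.6, 0.2, -0.6]
gripper_width: 0.2
```

```bash
python3 -c "
from workcell import env
print(env.job_done()); s=env.state(); print(s['time_s'],s['force'])"
```

```text
the job is handed in; nothing more can be done
None
the job is handed in; nothing more can be done
```

I pushed the carrier with closed fingertips, low on the disc, along the long leg until its pin met the corner's end wall (16 N, no further travel). I then went round it and pushed it along the short leg to the end wall (20 N), backed off, lifted clear and handed in at about 11 s.

**Position:** the last top view puts the carrier at plate (50.8, 35.0) mm, against the seat at (50, 35). Measured from the midpoint of the green bars it is about 3 mm further along +y; the pin can go 1.5 mm past the seat, and the limit is 5 mm.

**Other checks:** the carrier looked upright and down in the slot in the last clear views. The other things looked unmoved in the last pictures, though I did not measure them. The robot touches nothing.

**Disagreements:**
- The two cameras differ by about 4 mm in y, so I used the mean for the plate.
- In the last side view the gripper hid the carrier, so only the top view confirms its final position.
- The tool ended up tilted about 3 degrees after the pushes, with no visible effect.

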